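# Assemble two porcelain flower towers

## Task

Put the two porcelain flower towers together: the three blue tiers go on the plinth with the blue rings and the two green tiers on the plinth with the green rings, the widest tier at the bottom and the smallest at the top. Each tier stands upright and centred on what is below it; set the tiers down gently, do not drop them, and leave the vase, the clog and the cup standing where they are.

Things in the scene. Friction and masses are not known exactly. Their poses are not given: they have to be found in the camera images.
- blue_wide: the wide blue tier of a flower tower, loose, about 260 g: blue round skirt, diameter 84 (104 over its four short level white spouts), 9 high at the edge, 15 at the collar; on it a white round collar, diameter 50, from 15 to 52 high, to grip at any yaw; thin blue band, flat top with a dark dot. Flat underside. Origin: centre of the underside; z up.
- blue_middle: the middle-sized blue tier of a flower tower, loose, about 200 g: blue round skirt, diameter 70 (90 over its four short level white spouts), 9 high at the edge, 15 at the collar; on it a white round collar, diameter 44, from 15 to 52 high, to grip at any yaw; thin blue band, flat top with a dark dot. Flat underside. Origin: centre of the underside; z up.
- blue_small: the small blue tier of a flower tower, loose, about 140 g: blue round skirt, diameter 56 (76 over its four short level white spouts), 9 high at the edge, 15 at the collar; on it a white round collar, diameter 38, from 15 to 52 high, to grip at any yaw; thin blue band, flat top with a dark dot. Flat underside. Origin: centre of the underside; z up.
- green_wide: the wide green tier of a flower tower, loose, about 260 g: green round skirt, diameter 84 (104 over its four short level white spouts), 9 high at the edge, 15 at the collar; on it a white round collar, diameter 50, from 15 to 52 high, to grip at any yaw; thin green band, flat top with a dark dot. Flat underside. Origin: centre of the underside; z up.
- green_small: the small green tier of a flower tower, loose, about 140 g: green round skirt, diameter 56 (76 over its four short level white spouts), 9 high at the edge, 15 at the collar; on it a white round collar, diameter 38, from 15 to 52 high, to grip at any yaw; thin green band, flat top with a dark dot. Flat underside. Origin: centre of the underside; z up.
- blue_plinth: the plinth with blue rings: white porcelain disc, diameter 100, 30 high, fixed to the table, with a blue band round it and a blue ring on its flat top. Origin: centre of its underside, on the table; z up (its top is 30 above the origin).
- green_plinth: the plinth with green rings: white porcelain disc, diameter 100, 30 high, fixed to the table, with a green band round it and a green ring on its flat top. Origin: centre of its underside, on the table; z up (its top is 30 above the origin).
- vase: bystander: white bud vase with two dark blue bands, loose, largest diameter 52, 115 high. Origin: centre of the underside; z up.
- clog: bystander: white porcelain clog with a dark opening and a small blue dot, loose, 115 long (x from -55 at the heel to +60 at the upturned toe), 41 wide (y), 43 high. Origin: on its underside; z up.
- cup: bystander: plain blue porcelain cup without a handle, loose, rim diameter 68, 65 high. Origin: centre of the underside; z up.
Not all that is in view belongs to the job. Leave any yellow look-alike of the blue_wide alone. What is shaped like the blue_middle but orange or yellow is not meant.

How it is judged:
By the outcome, as a careful person would: the job done as asked, in the order asked, and still so for the second after the job is handed in, with the robot touching nothing.
It also fails if it takes over 141 s, if anything falls off the work surface, if the arm or the gripper's body presses on something with over 40 N, if the wrist force passes 120 N, or if a joint passes its speed limit or range.

## Robot

A 6-joint arm with a two-finger parallel gripper is mounted at the origin on the work surface. World frame = base frame: x ahead of the robot, y to its left, z up, the work surface at z = 0. Lengths are in mm, angles in rad, forces in N, time in s.
With the tool pointing down it reaches from about 350 to 975 mm from the base axis. Payload 7.1 kg.
Tool frame: the origin (TCP) lies between the finger pads; the fingertips stand 17 mm ahead of it and the grasp point (between the pads) lies 2 mm behind it (tip_reach is the y of the fingertips in the tool frame, in mm); y points along the fingers, x is the direction in which the jaws open and shut, and the axes are right-handed (so a half turn about y gives the same grasp; the last joint's range is limited). The gripper opens to 88 mm and grips with 3 to 60 N. Pads are 20 mm wide; open, the fingers measure 115 mm over their backs; the gripper's body (75 mm by 178 mm) begins 61 mm behind the grasp point.
Start: joints at [-1.227, 0.423, 1.63, -0, 1.089, -0.019], TCP at [221.825, -584.293, 239.675] pointing down, gripper open.
Joint ranges: [-3, 3], [-0.9, 2.11], [0.09, 2.58], [-1.31, 4.45], [0.11, 2.69], [-2.54, 2.54]. Speed limits (rad/s): [2.39, 2.39, 3.01, 3.14, 3.14, 3.14].

## Interface

Orientations are given as a rotation vector (axis times angle).
In Python, from workcell import get_obs, get_image, camera_model, close_job, silhouettes, tip_of, tip_reach gives the robot as it stands. The module is installed in compiled form; this text tells all that it offers.
- The arm moves only by the tool arm_command, never from a script. Its argument "targets" is a list of rows, each a list of 4 numbers: the shift along the tool's x, y, z in mm, then the turn about the tool's y in rad. A call has 1 to 20 rows; each row shifts and turns the commanded pose from where the row before left it, along the tool's axes as they then stand; what a row does not reach is not made up. A row lasts 1/12 s, in which the tool goes at most 41.7 mm and 7.16 degrees, less where a joint would pass 70% of its speed; a pose out of reach is approached as far as the arm can. A call is refused whole if a number of a shift passes 41.7 or a number of a turn 0.125, either way. A call with a gripper value outside its range is refused whole. "gripper" is the opening in per cent of the stroke, from 0 (shut) to 100 (fully open), set as the call begins (left out, the last holds). The fingers move at their own pace and stop on an object; the grip force is fixed at half the most. Time passes only in rows, so rows that do not move let the fingers close. It gives the time, the measured TCP pose, the force and the opening at its end, in the units of the state.
- get_obs(): the state, without advancing time (a new reading comes with each control period).
- get_image(name): name is "scene" or "top" or "wrist"; returns the picture (420x560x3 uint8, blue, green, red); there is no depth.
- camera_model(name): a dict with "mtx" (3x3 intrinsics, pixels), "dist" ([k1, k2, p1, p2, k3] as OpenCV has them; the pictures are not rectified), "position" and "orientation" of the camera in the world. Camera axes: x right, y up, looking along -z (the intrinsics and any distortion apply to the point x, -y, -z); pixel columns grow to the right and rows downward; lengths in mm; the calibration is good to about 2 mm. A picture is of the moment at which its call begins: read the wrist's pose just before it. camera_model takes no time and is no camera call; for the wrist camera it gives the pose at the moment of the call.
- close_job(): hands the job in, once; it reports no verdict.
Trained networks look in the newest picture that a camera, given by its name, has taken for a name from the list of things; names that differ only in an ending like _2 or _b are one class to them, and where a whole thing is asked for, a point or a joint stands for the part that bears it (a point fixed in the world has none). Each returns a list of dicts, best first, with "conf" (0 to 1); they miss things now and then, are a little off and sometimes report something else, mostly with a low value. They report only what shows in the picture. A call takes as long as a camera call. They do not tell look-alikes from the thing itself.
- silhouettes(camera, thing): "pixels" (420x560 bool, what is visible of it) and "at" ([column, row] in pixels, amid what is visible of it).
- tip_of(camera, thing): "at" ([column, row] in pixels: a listed point, or the origin of a listed thing).
The state is a dict: "t": time; "qpos": joint angles; "qvel": joint speeds; "joint_torque": joint torques, N m; "ee_pos": TCP position; "orientation": TCP orientation; "ft_force": force on the tool from outside, world axes, zero at the start; "moment": the same for the moment, N m; "width": finger opening in mm.
Only numpy, scipy, OpenCV 4.12 (cv2) and the standard library are available. Lean on these libraries where they do the work, as an engineer would, in place of code of your own. Each camera call takes 0.05 s, during which the arm holds its last target. There are 200 camera calls.

## Working session

There is one attempt and no reset: what is moved stays moved. The work goes in short steps, Python scripts to look and compute and a tool call to move; the robot and the scene stay as the last step left them, time stands still between calls to the robot, and variables do not carry over. Pictures are saved under pics/ and viewed, about 12 in all and at most 16, crops included, and the job is handed in when it is done.

Besides the shell and the picture viewer there is one more tool, called after "Request:" as name(argument=value, ...), one argument or row to a line, values as JSON. arm_command: Moves the arm, as the interface text tells. Its arguments: {"type":"object","properties":{"targets":{"type":"array","items":{"type":"array","items":{"type":"number"}}},"gripper":{"type":"number"}},"required":["targets"]}

```bash
mkdir -p pics; cat > h.py <<'E'
import numpy as np, cv2
from scipy.spatial.transform import Rotation as R
from workcell import *
def ray(cam,px,z,m=None):
    m=m or camera_model(cam)
    K=np.array(m["mtx"]);d=np.array(m["dist"])
    u=cv2.undistortPoints(np.array([[px]],float),K,d)[0,0]
    o=np.array(m["orientation"],float)
    Rm=R.from_rotvec(o).as_matrix() if o.size==3 else o
    v=Rm@np.array([u[0],-u[1],-1]);p=np.array(m["position"],float)
    return p+v*(z-p[2])/v[2]
def proj(cam,P,m=None):
    m=m or camera_model(cam)
    Rm=R.from_rotvec(m["orientation"]).as_matrix()
    c=(np.atleast_2d(P)-np.array(m["position"]))@Rm
    c=c*[1,-1,-1]
    return cv2.projectPoints(c,np.zeros(3),np.zeros(3),np.array(m["mtx"]),np.array(m["dist"]))[0][:,0]
E
python3 - <<'E'
from h import *
s=get_obs();print({k:np.round(v,3).tolist() for k,v in s.items()})
print(R.from_rotvec(s["orientation"]).as_matrix().round(3))
for c in("top","scene"):
    print(c,{k:np.round(v,3).tolist() for k,v in camera_model(c).items()})
    cv2.imwrite(f"pics/{c}0.png",get_image(c))
    for n in "blue_wide blue_middle blue_small green_wide green_small blue_plinth green_plinth vase clog cup".split():
        print(n,[(np.round(d["at"],1).tolist(),round(d["conf"],2), ray(c,d["at"],30 if "plinth" in n else 0)[:2].round(0).tolist()) for d in tip_of(c,n)])
E
```

```text
{'t': 0.0, 'qpos': [-1.227, 0.424, 1.631, 0.0, 1.089, -0.019], 'qvel': [0.001, 0.0, -0.001, 0.001, -0.003, -0.0], 'joint_torque': [0.002, -54.462, -27.366, 0.065, 0.023, -0.0], 'ee_pos': [221.652, -583.808, 238.912], 'orientation': [-1.358, 0.939, -0.937], 'ft_force': [-0.371, -0.237, -0.337], 'moment': [0.024, 0.002, 0.024], 'width': 87.823}
[[ 0.355 -0.     0.935]
 [-0.935  0.001  0.355]
 [-0.002 -1.     0.   ]]
top {'mtx': [[484.792, 0.0, 284.098], [0.0, 484.792, 208.695], [0.0, 0.0, 1.0]], 'dist': [-0.011, 0.0, 0.0, 0.0, 0.0], 'position': [328.544, -24.013, 1238.011], 'orientation': [0.099, -0.064, -1.579]}
blue_wide [([130.3, 273.5], 0.7, [296.0, 397.0]), ([213.6, 218.6], 0.69, [434.0, 184.0]), ([218.1, 271.5], 0.65, [299.0, 172.0])]
blue_middle [([456.7, 238.2], 0.93, [378.0, -434.0]), ([405.7, 300.7], 0.92, [222.0, -300.0]), ([406.4, 245.9], 0.78, [359.0, -306.0])]
blue_small [([215.0, 144.0], 0.88, [630.0, 182.0])]
green_wide [([275.8, 144.6], 0.68, [626.0, 23.0]), ([168.9, 250.5], 0.22, [353.0, 299.0])]
green_small [([344.2, 214.2], 0.64, [442.0, -151.0])]
blue_plinth [([423
[... 642 characters left out ...]
[350.7, 113.3], 0.56, [301.0, 393.0])]
blue_middle [([139.9, 275.1], 0.86, [384.0, -437.0]), ([177.6, 243.3], 0.59, [364.0, -308.0]), ([158.5, 207.6], 0.57, [233.0, -295.0])]
blue_small [([374.0, 220.6], 0.66, [639.0, 180.0])]
green_wide [([326.5, 254.0], 0.89, [636.0, 4.0]), ([195.2, 309.7], 0.6, [552.0, -366.0])]
green_small [([240.8, 234.5], 0.83, [447.0, -151.0])]
blue_plinth [([196.2, 311.8], 0.96, [567.0, -366.0]), ([373.9, 221.5], 0.59, [648.0, 162.0])]
green_plinth [([401.3, 169.7], 0.74, [571.0, 348.0]), ([243.8, 230.6], 0.38, [455.0, -144.0])]
vase [([338.5, 141.1], 0.63, [364.0, 284.0]), ([194.4, 311.7], 0.36, [555.0, -370.0])]
clog [([277.4, 294.4], 0.55, [646.0, -171.0])]
cup []
```

View pics/top0.png

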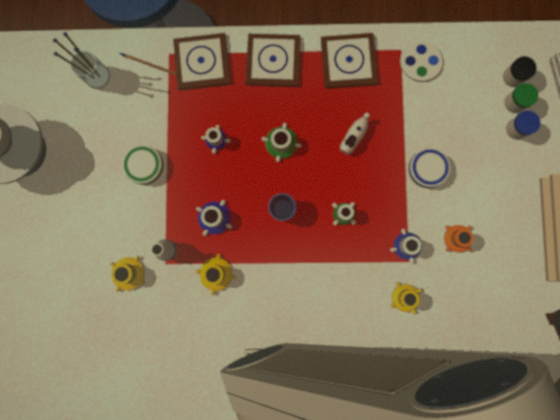

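View pics/scene0.png

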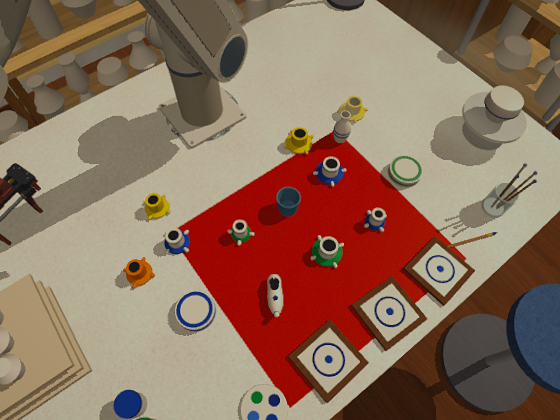

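Top view: blue plinth (430,167), green plinth (143,165), blue_wide (213,217), blue_middle (407,246), blue_small (215,138), green_wide (281,141), green_small (344,213). Yellow and orange look-alikes lie lower and to the right. The scene view agrees with this. Next I'll check the dark top dots and ring centres for better positions, along with the wrist camera geometry.

```bash
python3 - <<'E'
from h import *
m=camera_model("wrist");s=get_obs()
T=R.from_rotvec(s["orientation"]).as_matrix();C=R.from_rotvec(m["orientation"]).as_matrix()
print("cam in tool",(T.T@(np.array(m["position"])-s["ee_pos"])).round(1),(T.T@C).round(3).tolist(),np.array(m["mtx"]).round(1).tolist(),m["dist"])
def comb(n,z,near):
    P=[]
    for c in("top","scene"):
        best=None
        for d in silhouettes(c,n):
            p=d["pixels"].astype(np.uint8);cs=max(cv2.findContours(p,0,1)[0],key=cv2.contourArea)
            ctr=cv2.minEnclosingCircle(cs)[0] if c=="top" else d["at"]
            q=ray(c,ctr,z)[:2]
            if np.hypot(*(q-near))<60 and (best is None): best=q
        P.append(None if best is None else best.round(0).tolist())
    print(n,P)
for n,a in dict(blue_wide=(432,178),blue_middle=(361,-307),blue_small=(634,181),green_wide=(631,14),green_small=(444,-151)).items(): comb(n,12,a)
comb("blue_plinth",18,(560,-358));comb("green_plinth",18,(566,347))
for n in ("vase","clog","cup"):comb(n,30,dict(vase=(365,290),clog=(645,-172),cup=(448,13))[n])
img=cv2.imread("pics/top0.png")
for n,(u,v),z in(("blue_pl",(430,167),30),("green_pl",(143,165),30),("bw",(211,216),52),("bm",(411,245),52),("bs",(214,134),52),("gw",(281,138),52),("gs",(345,212),52)):print(n,ray("top",(u,v),z).round(0))
E
```

```text
cam in tool [   1.6 -145.8   84.3] [[1.0, -0.001, -0.0], [-0.0, 0.303, -0.953], [0.001, 0.953, 0.303]] [[360.6, 0.0, 276.3], [0.0, 360.6, 201.3], [0.0, 0.0, 1.0]] [-0.03337063  0.          0.          0.          0.        ]
blue_wide [[437.0, 181.0], [430.0, 181.0]]
blue_middle [[361.0, -306.0], [364.0, -309.0]]
blue_small [[643.0, 178.0], [639.0, 184.0]]
green_wide [[630.0, 9.0], [640.0, 11.0]]
green_small [[445.0, -149.0], [444.0, -143.0]]
blue_plinth [[556.0, -365.0], None]
green_plinth [[575.0, 365.0], None]
vase [[355.0, 303.0], [340.0, 305.0]]
clog [[646.0, -181.0], [649.0, -178.0]]
cup [[461.0, 7.0], [454.0, 7.0]]
blue_pl [ 556. -366.   30.]
green_pl [570. 361.  30.]
bw [436. 182.  52.]
bm [ 360. -306.   52.]
bs [643. 176.  52.]
gw [630.   8.  52.]
gs [ 442. -148.   52.]
```

Request:
arm_command(
  targets=[
    [0,0,0,-0.1207],
    [0,0,0,-0.1207],
    [0,0,0,-0.1207],
    [0,0,0,-0.1207],
    [0,0,0,-0.1207],
    [0,0,0,-0.1207],
    [0,0,0,-0.1207],
    [0,0,0,-0.1207],
    [0,0,0,-0.1207],
    [0,0,0,-0.1207],
    [0,0,0,0],
  ],
  gripper=100,
)

```text
t: 3.02
ee_pos: [221.8, -584.3, 239.7]
orientation: [-1.571, -0.003, 0.003]
ft_force: [0.4, -0.5, 0.4]
width: 87.9
```

Request:
arm_command(
  targets=[
    [33.4,0,21.8,0],
    [33.4,0,21.8,0],
    [33.4,0,21.8,0],
    [33.4,0,21.8,0],
    [33.4,0,21.8,0],
    [33.4,0,21.8,0],
    [33.4,0,21.8,0],
    [33.4,0,21.8,0],
    [33.4,0,21.8,0],
    [33.4,0,21.8,0],
    [0,0,0,0],
    [0,0,0,0],
    [0,0,0,0],
  ],
)

```text
t: 4.1
ee_pos: [555.7, -366.5, 239.4]
orientation: [-1.571, 0.002, -0.001]
ft_force: [0.3, 0.2, -0.3]
width: 87.5
```

```bash
cat >> h.py <<'E'
def colour(img,col):
    h=cv2.cvtColor(img,cv2.COLOR_BGR2HSV)
    lo,hi=((105,80,30),(130,255,255)) if col=="blue" else ((45,80,20),(90,255,255))
    return cv2.inRange(h,lo,hi)
def pose():
    s=get_obs();T=R.from_rotvec(s["orientation"]).as_matrix()
    print("t",round(float(s["t"]),2),"ee",np.round(s["ee_pos"],1),"x",T[:,0].round(3),"y",T[:,1].round(3),"F",np.round(s["ft_force"],1),"w",round(float(s["width"]),1),"q",np.round(s["qpos"],2))
    return s,T
E
python3 - <<'E'
from h import *
pose()
m=camera_model("wrist");im=get_image("wrist");cv2.imwrite("pics/w1.png",im)
np.save("w1m.npy",m,allow_pickle=True)
for d in silhouettes("wrist","blue_plinth"):
    print(d["conf"],d["at"],ray("wrist",d["at"],20,m).round(1),d["pixels"].sum())
for d in tip_of("wrist","blue_plinth"): print(d["at"],ray("wrist",d["at"],0,m).round(1))
E
```

```text
t 4.1 ee [ 555.7 -366.5  239.4] x [ 1.    -0.002 -0.001] y [-0.001  0.    -1.   ] F [ 0.3  0.2 -0.3] w 87.5 q [-0.6   0.48  1.53 -0.    1.13 -0.6 ]
0.89 [275.4, 169.4] [ 555.7 -365.5   20. ] 7427
[278.2, 163.5] [ 558.7 -363.5    0. ]
```

View pics/w1.png

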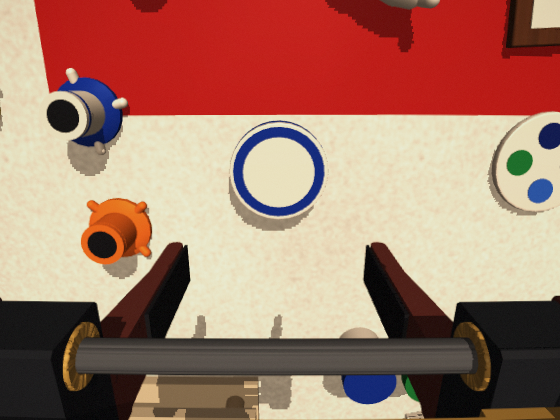

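The ring is clean at about (279,171). I'll write a circle-fit finder that maps the ring or dark-dot contour onto its known height.

```bash
cat >> h.py <<'E'
def rays(P,z,m):
    K=np.array(m["mtx"]);u=cv2.undistortPoints(np.array(P,float).reshape(-1,1,2),K,np.array(m["dist"]))[:,0]
    v=np.c_[u[:,0],-u[:,1],-np.ones(len(u))]@R.from_rotvec(m["orientation"]).as_matrix().T
    p=np.array(m["position"]);return (p+v*((z-p[2])/v[:,2])[:,None])[:,:2]
def blobs(mask,z,m,near,rmax=60,dmax=60):
    """contours -> plane z -> ellipse fit; prints centre, semi axes"""
    out=[]
    for c in cv2.findContours(mask,cv2.RETR_CCOMP,cv2.CHAIN_APPROX_NONE)[0]:
        if len(c)<25: continue
        W=rays(c,z,m); (cx,cy),(a,b),_=cv2.fitEllipse(W.astype(np.float32))
        if np.hypot(cx-near[0],cy-near[1])<dmax and max(a,b)<2*rmax and min(a,b)>.7*max(a,b): out.append((round(cx,1),round(cy,1),round(a,1),round(b,1)))
    return out
def ring(col,near,z=30,im=None,m=None):
    if im is None: m=camera_model("wrist");im=get_image("wrist")
    return blobs(colour(im,col),z,m,near)
def dot(near,z=52,im=None,m=None,thr=60):
    if im is None: m=camera_model("wrist");im=get_image("wrist")
    return blobs((im.max(2)<thr).astype(np.uint8)*255,z,m,near,rmax=30)
E
python3 - <<'E'
from h import *
m=np.load("w1m.npy",allow_pickle=True).item();im=cv2.imread("pics/w1.png")
print(ring("blue",(556,-366),im=im,m=m))
print(dot((360,-306),im=im,m=m))
print("orange",dot((370,-430),im=im,m=m))
E
```

```text
[(558.6, -366.7, 90.2, 90.4), (558.6, -366.9, 73.8, 73.9)]
[(361.3, -307.6, 27.9, 28.5)]
orange [(378.9, -435.9, 27.8, 28.1)]
```

Request:
arm_command(
  targets=[
    [-8.6,0,39,0],
    [-8.6,0,39,0],
    [-8.6,0,39,0],
    [-8.6,0,39,0],
    [-8.6,0,39,0],
    [-8.6,0,39,0],
    [-8.6,0,39,0],
    [-8.6,0,39,0],
    [-8.6,0,39,0],
    [-8.6,0,39,0],
    [-8.6,0,39,0],
    [-8.6,0,39,0],
    [-8.6,0,39,0],
    [-8.6,0,39,0],
    [0,0,0,0],
    [0,0,0,0],
    [0,0,0,0],
  ],
)

```text
t: 5.67
ee_pos: [436.2, 178.6, 239.8]
orientation: [-1.571, 0.001, -0.001]
ft_force: [0.4, -0.7, -0.7]
width: 88.0
```

```bash
python3 - <<'E'
from h import *
pose();m=camera_model("wrist");im=get_image("wrist");cv2.imwrite("pics/w2.png",im);print(dot((436,182),im=im,m=m),ring("blue",(436,182),z=9,im=im,m=m))
E
```

```text
t 5.67 ee [436.2 178.6 239.8] x [ 1.    -0.002  0.   ] y [ 0. -0. -1.] F [ 0.4 -0.7 -0.7] w 88.0 q [ 0.36  0.2   1.96 -0.    0.99  0.37]
[(438.3, 182.0, 33.4, 33.8)] [(438.2, 180.8, 75.3, 78.7)]
```

Request:
arm_command(
  targets=[
    [1.8,33.6,2.8,0],
    [0,33.6,0,0],
    [0,33.6,0,0],
    [0,33.6,0,0],
    [0,33.6,0,0],
    [0,22,0,0],
    [0,11.6,0,0],
    [0,0,0,0],
    [0,0,0,0],
  ],
)

```text
t: 6.47
ee_pos: [438.1, 180.7, 37.7]
orientation: [-1.571, 0.004, -0.002]
ft_force: [0.6, -0.6, 0.5]
width: 87.6
```

Request:
arm_command(
  targets=[
    [0,0,0,0],
    [0,0,0,0],
    [0,0,0,0],
    [0,0,0,0],
    [0,0,0,0],
    [0,0,0,0],
    [0,0,0,0],
    [0,0,0,0],
  ],
  gripper=0,
)

```text
t: 7.13
ee_pos: [438.0, 182.4, 38.4]
orientation: [-1.571, 0.0, -0.001]
ft_force: [-1.7, -0.1, 6.7]
width: 49.7
```

```bash
python3 - <<'E'
from h import *
pose();m=camera_model("wrist");im=get_image("wrist");cv2.imwrite("pics/w3.png",im);print(dot((438,182),im=im,m=m))
E
```

```text
t 7.13 ee [438.  182.4  38.4] x [ 1.    -0.001  0.   ] y [ 0.  0. -1.] F [-1.7 -0.1  6.7] w 49.7 q [0.37 0.56 2.06 0.   0.52 0.37]
[(439.0, 181.5, 35.2, 35.3)]
```

View pics/w3.png

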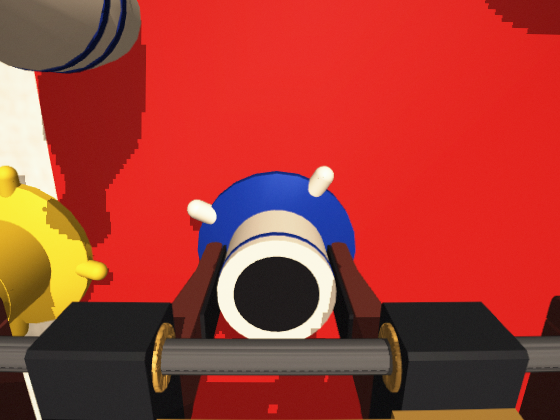

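Blue_wide is gripped upright, with its dot at (277,293). I'll regrip once at 90° to square it and calibrate the camera's bias.

Request:
arm_command(
  targets=[
    [0,0,0,0],
    [0,0,0,0],
    [0,0,0,0],
    [0,0,0,0.1208],
    [0,0,0,0.1208],
    [0,0,0,0.1208],
    [0,0,0,0.1208],
    [0,0,0,0.1208],
    [0,0,0,0.1208],
    [0,0,0,0.1208],
    [0,0,0,0.1208],
    [0,0,0,0.1208],
    [0,0,0,0.1208],
    [0,0,0,0.1208],
    [0,0,0,0.1208],
    [0,0,0,0.1208],
    [0,0,0,0],
    [0,0,0,0],
  ],
  gripper=85,
)

```text
t: 8.68
ee_pos: [437.9, 182.3, 38.0]
orientation: [-1.211, 1.207, -1.207]
ft_force: [-0.5, -0.8, -0.0]
width: 74.5
```

Request:
arm_command(
  targets=[
    [0,0,0,0],
    [0,0,0,0],
    [0,0,0,0],
    [0,0,0,0],
    [0,0,0,0],
    [0,0,0,0],
    [0,0,0,0],
    [0,0,0,0],
  ],
  gripper=0,
)

```text
t: 9.35
ee_pos: [438.0, 182.3, 38.1]
orientation: [-1.209, 1.209, -1.209]
ft_force: [-0.0, -0.3, 0.1]
width: 49.6
```

```bash
python3 - <<'E'
from h import *
pose();print(dot((438,182)))
E
```

```text
t 9.35 ee [438.  182.3  38.1] x [-0. -1. -0.] y [ 0.  0. -1.] F [-0.  -0.3  0.1] w 49.6 q [0.37 0.56 2.06 0.   0.52 1.94]
[(438.4, 181.1, 35.4, 35.6)]
```

Request:
arm_command(
  targets=[
    [0,-15,0,0],
    [0,-35,0,0],
    [0,-40,0,0],
    [0,-40,0,0],
    [0,0,0,0],
  ],
)

```text
t: 9.82
ee_pos: [441.5, 183.6, 174.2]
orientation: [-1.199, 1.204, -1.211]
ft_force: [1.0, 0.2, -1.8]
width: 49.2
```

Request:
arm_command(
  targets=[
    [20,0,4,0],
    [39.2,0,8.6,0],
    [39.2,0,8.6,0],
    [39.2,0,8.6,0],
    [39.2,0,8.6,0],
    [39.2,0,8.6,0],
    [39.2,0,8.6,0],
    [39.2,0,8.6,0],
    [39.2,0,8.6,0],
    [39.2,0,8.6,0],
    [39.2,0,8.6,0],
    [39.2,0,8.6,0],
    [39.2,0,8.6,0],
    [39.2,0,8.6,0],
    [19.4,0,4.2,0],
    [0,0,0,0],
    [0,0,0,0],
    [0,0,0,0],
  ],
)

```text
t: 11.32
ee_pos: [556.6, -365.7, 166.5]
orientation: [-1.209, 1.212, -1.207]
ft_force: [-1.1, -0.1, -1.9]
width: 49.7
```

```bash
python3 - <<'E'
from h import *
s,T=pose();m=camera_model("wrist");im=get_image("wrist");cv2.imwrite("pics/w4.png",im)
print(dot(s["ee_pos"][:2],z=s["ee_pos"][2]+14,im=im,m=m),ring("blue",(558,-367),im=im,m=m))
E
```

```text
t 11.32 ee [ 556.6 -365.7  166.5] x [-0.001 -1.    -0.002] y [-0.002  0.002 -1.   ] F [-1.1 -0.1 -1.9] w 49.7 q [-0.6   0.57  1.58  0.    1.    0.97]
[(557.1, -366.9, 35.3, 35.7)] []
```

View pics/w4.png

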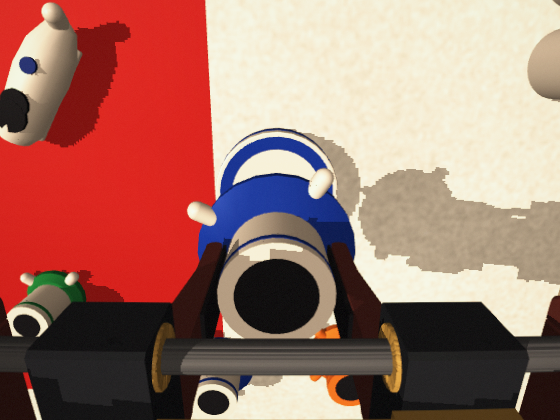

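Blue_wide is held level above the plinth, whose ring shows behind it at (278,170). Lowering.

Request:
arm_command(
  targets=[
    [1,30,1.3,0],
    [0,30,0,0],
    [0,20,0,0],
    [0,12,0,0],
    [0,0,0,0],
    [0,0,0,0],
    [0,0,0,0],
    [0,0,0,0],
  ],
)

```text
t: 12.03
ee_pos: [560.1, -368.3, 77.9]
orientation: [-1.208, 1.207, -1.212]
ft_force: [-0.4, 0.1, -3.0]
width: 49.8
```

```bash
python3 - <<'E'
from h import *
for i in range(4): s,T=pose();get_image("wrist")
pose()
E
```

```text
t 12.03 ee [ 560.1 -368.3   77.9] x [-0.    -1.     0.002] y [ 0.002 -0.002 -1.   ] F [-0.4  0.1 -3. ] w 49.8 q [-0.6   0.68  1.61  0.    0.85  0.97]
t 12.08 ee [ 559.9 -368.3   77.8] x [-0.    -1.     0.002] y [ 0.002 -0.002 -1.   ] F [ 0.4  0.2 -3.9] w 49.6 q [-0.6   0.68  1.61  0.    0.85  0.97]
t 12.13 ee [ 559.7 -368.3   77.6] x [-0.001 -1.     0.001] y [ 0.002 -0.001 -1.   ] F [-0.6 -0.5 -3.2] w 49.5 q [-0.6   0.68  1.61  0.    0.85  0.97]
t 12.18 ee [ 559.5 -368.1   77.3] x [-0.001 -1.     0.001] y [ 0.002 -0.001 -1.   ] F [-0.3  0.9 -3.1] w 49.3 q [-0.6   0.68  1.61  0.    0.85  0.97]
t 12.23 ee [ 559.4 -368.1   77.1] x [-0.001 -1.     0.001] y [ 0.001 -0.001 -1.   ] F [ 0.9  0.6 -3.1] w 49.7 q [-0.6   0.69  1.61  0.    0.85  0.97]
```

Request:
arm_command(
  targets=[
    [0,5,0,0],
    [0,0,0,0],
    [0,0,0,0],
    [0,0,0,0],
    [0,0,0,0],
    [0,0,0,0],
    [0,0,0,0],
    [0,0,0,0],
    [0,0,0,0],
    [0,0,0,0],
    [0,0,0,0],
  ],
)

```text
t: 13.15
ee_pos: [559.0, -367.8, 71.1]
orientation: [-1.209, 1.21, -1.21]
ft_force: [-0.0, -0.5, -3.2]
width: 49.7
```

Request:
arm_command(
  targets=[
    [-0.8,1.2,-0.8,0],
    [0,0.6,0,0],
    [0,0.5,0,0],
    [0,0.4,0,0],
    [0,0.3,0,0],
    [0,0,0,0],
    [0,0,0,0],
    [0,0,0,0],
  ],
)

```text
t: 13.82
ee_pos: [558.2, -367.0, 68.1]
orientation: [-1.209, 1.21, -1.21]
ft_force: [-0.3, -0.6, -2.4]
width: 49.5
```

Request:
arm_command(
  targets=[
    [0,0.4,0,0],
    [0,0.3,0,0],
    [0,0,0,0],
    [0,0,0,0],
    [0,0,0,0],
  ],
)

```text
t: 14.23
ee_pos: [558.2, -367.0, 68.1]
orientation: [-1.209, 1.21, -1.21]
ft_force: [-2.7, 1.9, 5.8]
width: 49.6
```

Request:
arm_command(
  targets=[
    [0,0,0,0],
    [0,0,0,0],
    [0,0,0,0],
    [0,0,0,0],
    [0,-20,0,0],
    [0,-38,0,0],
    [0,-38,0,0],
    [0,-38,0,0],
    [0,-38,0,0],
    [0,0,0,0],
    [0,0,0,0],
    [0,0,0,0],
    [0,0,0,0],
  ],
  gripper=100,
)

```text
t: 15.32
ee_pos: [557.3, -366.4, 237.5]
orientation: [-1.209, 1.212, -1.207]
ft_force: [-0.1, -0.6, -0.3]
width: 87.9
```

```bash
python3 - <<'E'
from h import *
s,T=pose();m=camera_model("wrist");im=get_image("wrist");cv2.imwrite("pics/w5.png",im)
print(dot((558,-367),z=82,im=im,m=m),dot((361,-307),im=im,m=m))
E
```

```text
t 15.32 ee [ 557.3 -366.4  237.5] x [-0.001 -1.    -0.002] y [-0.002  0.002 -1.   ] F [-0.1 -0.6 -0.3] w 87.9 q [-0.6   0.49  1.53 -0.    1.13  0.97]
[(559.1, -368.2, 33.7, 34.0)] []
```

Request:
arm_command(
  targets=[
    [-5,0,-17,0],
    [-10,0,-33,0],
    [-10,0,-33,0],
    [-10,0,-33,0],
    [-10,0,-33,0],
    [-10,0,-33,0],
    [-5,0,-16,0],
    [0,0,0,0],
    [0,0,0,0],
    [0,0,0,0],
    [0,0,0,0],
  ],
)

```text
t: 16.28
ee_pos: [361.3, -307.4, 239.1]
orientation: [-1.209, 1.209, -1.21]
ft_force: [0.6, 0.3, -0.5]
width: 87.8
```

```bash
python3 - <<'E'
from h import *
s,T=pose();m=camera_model("wrist");im=get_image("wrist");cv2.imwrite("pics/w6.png",im)
print(dot((361,-307),im=im,m=m));pose()
E
```

```text
t 16.28 ee [ 361.3 -307.4  239.1] x [-0. -1.  0.] y [ 0. -0. -1.] F [ 0.6  0.3 -0.5] w 87.8 q [-0.73  0.2   1.95  0.    0.99  0.84]
[(361.6, -307.3, 27.5, 27.9)]
t 16.33 ee [ 361.2 -307.3  239.1] x [-0. -1. -0.] y [ 0.  0. -1.] F [ 0.4 -0.1 -0.3] w 88.0 q [-0.73  0.2   1.95  0.    0.99  0.84]
```

Request:
arm_command(
  targets=[
    [0,34,0,0],
    [0,34,0,0],
    [0,34,0,0],
    [0,34,0,0],
    [0,34,0,0],
    [0,20,0,0],
    [0,11.5,0,0],
    [0,0,0,0],
    [0,0,0,0],
  ],
)

```text
t: 17.08
ee_pos: [360.5, -306.7, 37.1]
orientation: [-1.209, 1.211, -1.208]
ft_force: [0.2, -0.3, 0.7]
width: 88.2
```

Request:
arm_command(
  targets=[
    [0,0,0,0],
    [0,0,0,0],
    [0,0,0,0],
    [0,0,0,0],
    [0,0,0,0],
    [0,0,0,0],
    [0,0,0,0],
    [0,0,0,0],
    [0,0,0,0],
  ],
  gripper=0,
)

```text
t: 17.83
ee_pos: [360.2, -306.9, 38.1]
orientation: [-1.209, 1.209, -1.21]
ft_force: [-1.2, 0.4, 4.5]
width: 43.3
```

```bash
python3 - <<'E'
from h import *
s,T=pose();print(dot((361,-307)))
E
```

```text
t 17.83 ee [ 360.2 -306.9   38.1] x [-0.001 -1.     0.   ] y [ 0. -0. -1.] F [-1.2  0.4  4.5] w 43.3 q [-0.73  0.56  2.06 -0.    0.52  0.84]
[(361.1, -308.2, 29.4, 29.5), (364.7, -306.3, 44.2, 46.6)]
```

Request:
arm_command(
  targets=[
    [0,-15,0,0],
    [0,-35,0,0],
    [0,-40,0,0],
    [0,-40,0,0],
    [5,0,16,0],
    [10,0,33,0],
    [10,0,33,0],
    [10,0,33,0],
    [10,0,33,0],
    [10,0,33,0],
    [5,0,16.5,0],
    [0,0,0,0],
    [0,0,0,0],
    [0,0,0,0],
    [0,0,0,0],
  ],
)

```text
t: 19.13
ee_pos: [556.1, -366.4, 167.4]
orientation: [-1.209, 1.212, -1.208]
ft_force: [-0.1, 0.2, -2.1]
width: 43.7
```

Request:
arm_command(
  targets=[
    [0,20,0,0],
    [0,15,0,0],
    [0,7,0,0],
    [0,0,0,0],
    [0,0,0,0],
    [0,0,0,0],
    [0,0,0,0],
    [0,0,0,0],
    [0,0,0,0],
    [0,0,0,0],
    [0,0,0,0],
    [0,0,0,0],
    [0,0,0,0],
    [0,0,0,0],
    [0,0,0,0],
  ],
)

```text
t: 20.38
ee_pos: [557.6, -366.9, 125.8]
orientation: [-1.209, 1.21, -1.21]
ft_force: [0.2, -0.6, -1.0]
width: 43.7
```

Request:
arm_command(
  targets=[
    [0,2,0,0],
    [0,1.5,0,0],
    [0,0.6,0,0],
    [0,0.4,0,0],
    [0,0.3,0,0],
    [0,0.3,0,0],
    [0,0.2,0,0],
    [0,0.2,0,0],
    [0,0,0,0],
    [0,0,0,0],
    [0,0,0,0],
    [0,0,0,0],
  ],
)

```text
t: 21.38
ee_pos: [557.7, -367.0, 120.4]
orientation: [-1.209, 1.21, -1.21]
ft_force: [-0.9, -0.3, -0.9]
width: 43.3
```

Request:
arm_command(
  targets=[
    [0,0.4,0,0],
    [0,0.3,0,0],
    [0,0,0,0],
    [0,0,0,0],
    [0,0,0,0],
  ],
)

```text
t: 21.8
ee_pos: [557.7, -367.0, 120.2]
orientation: [-1.209, 1.209, -1.21]
ft_force: [-2.1, 1.5, 5.1]
width: 43.8
```

Request:
arm_command(
  targets=[
    [0,0,0,0],
    [0,0,0,0],
    [0,0,0,0],
    [0,0,0,0],
    [0,-20,0,0],
    [0,-35,0,0],
    [0,-35,0,0],
    [0,-30,0,0],
    [0,0,0,0],
    [0,0,0,0],
    [0,0,0,0],
    [0,0,0,0],
  ],
  gripper=100,
)

```text
t: 22.8
ee_pos: [556.8, -366.4, 237.9]
orientation: [-1.209, 1.212, -1.207]
ft_force: [-0.2, 0.2, -0.4]
width: 88.1
```

```bash
python3 - <<'E'
from h import *
s,T=pose();m=camera_model("wrist");im=get_image("wrist");cv2.imwrite("pics/w7.png",im)
print(dot((558,-367),z=134,im=im,m=m))
E
```

```text
t 22.8 ee [ 556.8 -366.4  237.9] x [-0.001 -1.    -0.002] y [-0.002  0.002 -1.   ] F [-0.2  0.2 -0.4] w 88.1 q [-0.6   0.49  1.53  0.    1.13  0.97]
[(559.1, -368.2, 28.1, 28.4)]
```

View pics/w7.png

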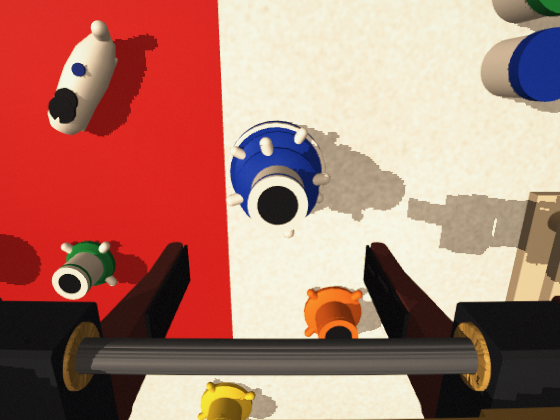

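Request:
arm_command(
  targets=[
    [-20,0,3,0],
    [-38,0,6,0],
    [-38,0,6,0],
    [-38,0,6,0],
    [-38,0,6,0],
    [-38,0,6,0],
    [-38,0,6,0],
    [-38,0,6,0],
    [-38,0,6,0],
    [-38,0,6,0],
    [-38,0,6,0],
    [-38,0,6,0],
    [-38,0,6,0],
    [-38,0,6,0],
    [-30,0,4,0],
    [0,0,0,0],
    [0,0,0,0],
    [0,0,0,0],
    [0,0,0,0],
    [0,0,0,0],
  ],
)

```text
t: 24.52
ee_pos: [642.8, 175.5, 239.3]
orientation: [-1.209, 1.211, -1.211]
ft_force: [0.7, 0.7, 1.2]
width: 87.7
```

```bash
python3 - <<'E'
from h import *
s,T=pose();m=camera_model("wrist");im=get_image("wrist");cv2.imwrite("pics/w8.png",im)
print(dot((643,177),im=im,m=m));pose()
E
```

```text
t 24.52 ee [642.8 175.5 239.3] x [-0.002 -1.     0.   ] y [-0.001 -0.    -1.   ] F [0.7 0.7 1.2] w 87.7 q [ 0.25  0.48  1.53 -0.    1.13  1.82]
[(642.8, 178.9, 21.6, 21.8)]
t 24.57 ee [643.  175.6 239.6] x [-0.002 -1.     0.   ] y [-0. -0. -1.] F [-0.7  1.   0.2] w 87.9 q [ 0.25  0.48  1.53 -0.    1.13  1.82]
```

Blue middle sits upright on the wide tier, with its dot at (278,205). Now picking up blue_small.

Request:
arm_command(
  targets=[
    [-4,34,-0.5,0],
    [0,34,0,0],
    [0,34,0,0],
    [0,34,0,0],
    [0,34,0,0],
    [0,20,0,0],
    [0,11.5,0,0],
    [0,0,0,0],
    [0,0,0,0],
    [0,0,0,0],
  ],
)

```text
t: 25.4
ee_pos: [643.8, 181.0, 39.9]
orientation: [-1.206, 1.208, -1.211]
ft_force: [1.3, 0.1, 0.7]
width: 88.0
```

Request:
arm_command(
  targets=[
    [0,0,0,0],
    [0,0,0,0],
    [0,0,0,0],
    [0,0,0,0],
    [0,0,0,0],
    [0,0,0,0],
    [0,0,0,0],
    [0,0,0,0],
    [0,0,0,0],
    [0,0,0,0],
  ],
  gripper=0,
)

```text
t: 26.23
ee_pos: [642.4, 180.9, 38.1]
orientation: [-1.209, 1.21, -1.21]
ft_force: [-0.4, -0.7, 0.6]
width: 37.6
```

```bash
python3 - <<'E'
from h import *
s,T=pose();print(dot((643,179)))
E
```

```text
t 26.23 ee [642.4 180.9  38.1] x [-0.001 -1.     0.   ] y [-0. -0. -1.] F [-0.4 -0.7  0.6] w 37.6 q [ 0.26  0.74  1.62 -0.    0.79  1.83]
[(642.4, 179.7, 23.0, 23.3)]
```

Request:
arm_command(
  targets=[
    [0,-20,0,0],
    [0,-40,0,0],
    [0,-40,0,0],
    [0,-40,0,0],
    [0,-40,0,0],
    [0,0,0,0],
  ],
)

```text
t: 26.78
ee_pos: [646.7, 182.1, 227.2]
orientation: [-1.197, 1.202, -1.213]
ft_force: [2.4, 0.9, -0.8]
width: 37.5
```

Request:
arm_command(
  targets=[
    [20,0,-3,0],
    [38,0,-6,0],
    [38,0,-6,0],
    [38,0,-6,0],
    [38,0,-6,0],
    [38,0,-6,0],
    [38,0,-6,0],
    [38,0,-6,0],
    [38,0,-6,0],
    [38,0,-6,0],
    [38,0,-6,0],
    [38,0,-6,0],
    [38,0,-6,0],
    [38,0,-6,0],
    [34,0,-3,0],
    [0,0,0,0],
    [0,0,0,0],
    [0,0,0,0],
    [0,0,0,0],
    [0,0,0,0],
  ],
)

```text
t: 28.45
ee_pos: [558.4, -365.5, 218.0]
orientation: [-1.21, 1.209, -1.208]
ft_force: [0.2, 1.5, -0.6]
width: 37.5
```

Request:
arm_command(
  targets=[
    [0,20,0,0],
    [0,13,0,0],
    [0,6,0,0],
    [0,0,0,0],
    [0,0,0,0],
    [0,0,0,0],
    [0,0,0,0],
    [0,0,0,0],
    [0,0,0,0],
    [0,0,0,0],
    [0,0,0,0],
    [0,0,0,0],
    [0,0,0,0],
    [0,0,0,0],
    [0,0,0,0],
  ],
)

```text
t: 29.7
ee_pos: [558.1, -367.0, 179.2]
orientation: [-1.209, 1.21, -1.21]
ft_force: [-0.1, -0.3, -2.0]
width: 37.8
```

Lowering 7 mm: first close to contact, then in fine steps.

Request:
arm_command(
  targets=[
    [0,3,0.3,0],
    [0,1.8,0,0],
    [0,0.6,0,0],
    [0,0.4,0,0],
    [0,0.3,0,0],
    [0,0.3,0,0],
    [0,0.2,0,0],
    [0,0.2,0,0],
    [0,0,0,0],
    [0,0,0,0],
    [0,0,0,0],
    [0,0,0,0],
    [0,0,0,0],
  ],
)

```text
t: 30.78
ee_pos: [558.5, -367.0, 172.4]
orientation: [-1.209, 1.21, -1.21]
ft_force: [-0.4, 1.4, -2.3]
width: 37.6
```

Request:
arm_command(
  targets=[
    [0,0.4,0,0],
    [0,0.3,0,0],
    [0,0,0,0],
    [0,0,0,0],
    [0,0,0,0],
  ],
)

```text
t: 31.2
ee_pos: [558.6, -367.0, 172.1]
orientation: [-1.209, 1.209, -1.21]
ft_force: [-1.5, -0.4, 4.6]
width: 37.7
```

Request:
arm_command(
  targets=[
    [0,0,0,0],
    [0,0,0,0],
    [0,0,0,0],
    [0,0,0,0],
    [0,-20,0,0],
    [0,-30,0,0],
    [0,-30,0,0],
    [0,-20,0,0],
    [0,0,0,0],
    [0,0,0,0],
    [0,0,0,0],
    [0,0,0,0],
    [0,0,0,0],
  ],
  gripper=100,
)

```text
t: 32.28
ee_pos: [557.8, -366.5, 269.9]
orientation: [-1.209, 1.212, -1.207]
ft_force: [-0.3, -0.3, 0.1]
width: 87.8
```

```bash
python3 - <<'E'
from h import *
s,T=pose();m=camera_model("wrist");im=get_image("wrist");cv2.imwrite("pics/w9.png",im)
print(dot((558,-367),z=186,im=im,m=m))
E
```

```text
t 32.28 ee [ 557.8 -366.5  269.9] x [-0.001 -1.    -0.002] y [-0.002  0.002 -1.   ] F [-0.3 -0.3  0.1] w 87.8 q [-0.6   0.46  1.5   0.    1.19  0.97]
[(558.9, -368.2, 22.3, 22.6)]
```

Request:
arm_command(
  targets=[
    [-30,0,0,0],
    [-40,0,0.8,0],
    [-40,0,0.8,0],
    [-40,0,0.8,0],
    [-40,0,0.8,0],
    [-40,0,0.8,0],
    [-40,0,0.8,0],
    [-40,0,0.8,0],
    [-40,0,0.8,0],
    [-40,0,0.8,0],
    [-40,0,0.8,0],
    [-40,0,0.8,0],
    [-40,0,0.8,0],
    [-40,0,0.8,0],
    [-40,0,0.8,0],
    [-40,0,0.8,0],
    [-40,0,0.8,0],
    [-40,0,0,0],
    [-19,0,0,0],
    [0,0,0,0],
  ],
)

```text
t: 34.0
ee_pos: [570.9, 365.8, 270.6]
orientation: [-1.211, 1.207, -1.206]
ft_force: [0.1, -0.5, -0.6]
width: 88.0
```

Request:
arm_command(
  targets=[
    [0,20,0,0],
    [0,12,0,0],
    [0,0,0,0],
    [0,0,0,0],
    [0,0,0,0],
    [0,0,0,0],
    [0,0,0,0],
  ],
)

```text
t: 34.58
ee_pos: [572.3, 361.8, 240.7]
orientation: [-1.207, 1.21, -1.21]
ft_force: [-0.0, -0.4, -0.2]
width: 88.0
```

```bash
python3 - <<'E'
from h import *
s,T=pose();m=camera_model("wrist");im=get_image("wrist");cv2.imwrite("pics/w10.png",im)
print(ring("green",(572,362),im=im,m=m));pose()
E
```

```text
t 34.58 ee [572.3 361.8 240.7] x [-0.001 -1.    -0.001] y [ 0.001  0.001 -1.   ] F [-0.  -0.4 -0.2] w 88.0 q [0.55 0.5  1.51 0.   1.14 2.12]
[(576.0, 365.3, 90.5, 91.2), (575.8, 365.3, 73.1, 73.4)]
t 34.63 ee [572.2 361.9 240.6] x [-0.001 -1.    -0.001] y [ 0.001  0.001 -1.   ] F [ 0.6 -0.3  0.7] w 88.0 q [ 0.55  0.5   1.51 -0.    1.14  2.12]
```

View pics/w9.png

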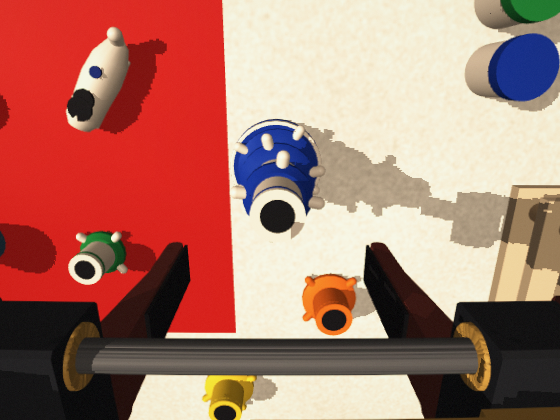

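The blue tower has three concentric tiers (top dot at (277,216)). Corrected for bias, the green plinth is at about (575.6, 366.4). On to green_wide.

Request:
arm_command(
  targets=[
    [20,0,3,0],
    [37,0,6,0],
    [37,0,6,0],
    [37,0,6,0],
    [37,0,6,0],
    [37,0,6,0],
    [37,0,6,0],
    [37,0,6,0],
    [37,0,6,0],
    [37,0,6,0],
    [0,0,0,0],
    [0,0,0,0],
    [0,0,0,0],
    [0,0,0,0],
    [0,0,0,0],
  ],
)

```text
t: 35.88
ee_pos: [628.3, 10.4, 239.8]
orientation: [-1.21, 1.208, -1.208]
ft_force: [-0.1, 0.2, 0.3]
width: 88.1
```

```bash
python3 - <<'E'
from h import *
s,T=pose();m=camera_model("wrist");im=get_image("wrist");cv2.imwrite("pics/w11.png",im)
print(dot((630,9),im=im,m=m));pose()
E
```

```text
t 35.88 ee [628.3  10.4 239.8] x [ 0.001 -1.    -0.   ] y [ 0.  0. -1.] F [-0.1  0.2  0.3] w 88.1 q [-0.    0.43  1.62  0.    1.09  1.57]
[(632.1, 8.6, 33.6, 33.8)]
t 35.93 ee [628.3  10.4 239.7] x [ 0.001 -1.    -0.   ] y [ 0.  0. -1.] F [0.1 0.8 0.2] w 87.5 q [-0.    0.43  1.62  0.    1.09  1.57]
```

Request:
arm_command(
  targets=[
    [0.8,34,3.4,0],
    [0,34,0,0],
    [0,34,0,0],
    [0,34,0,0],
    [0,34,0,0],
    [0,20,0,0],
    [0,12,0,0],
    [0,0,0,0],
    [0,0,0,0],
    [0,0,0,0],
  ],
)

```text
t: 36.77
ee_pos: [633.1, 8.5, 39.3]
orientation: [-1.207, 1.207, -1.21]
ft_force: [0.4, 0.5, 1.3]
width: 87.6
```

Request:
arm_command(
  targets=[
    [0,0,0,0],
    [0,0,0,0],
    [0,0,0,0],
    [0,0,0,0],
    [0,0,0,0],
    [0,0,0,0],
    [0,0,0,0],
    [0,0,0,0],
    [0,0,0,0],
    [0,0,0,0],
  ],
  gripper=0,
)

```text
t: 37.6
ee_pos: [632.0, 8.2, 37.9]
orientation: [-1.209, 1.21, -1.21]
ft_force: [-1.0, 0.6, 3.7]
width: 49.5
```

```bash
python3 - <<'E'
from h import *
s,T=pose();print(dot((632,9)))
E
```

```text
t 37.6 ee [632.    8.2  37.9] x [-0.001 -1.    -0.   ] y [ 0.  0. -1.] F [-1.   0.6  3.7] w 49.5 q [-0.01  0.7   1.7   0.    0.74  1.57]
[(631.5, 7.0, 35.2, 35.3)]
```

Request:
arm_command(
  targets=[
    [0,-15,0,0],
    [0,-35,0,0],
    [0,-40,0,0],
    [0,-10,0,0],
    [-20,0,-3,0],
    [-38,0,-6,0],
    [-38,0,-6,0],
    [-38,0,-6,0],
    [-38,0,-6,0],
    [-38,0,-6,0],
    [-38,0,-6,0],
    [-38,0,-6,0],
    [-38,0,-6,0],
    [-34,0,-4.5,0],
    [0,0,0,0],
    [0,0,0,0],
    [0,0,0,0],
    [0,0,0,0],
  ],
)

```text
t: 39.15
ee_pos: [576.5, 364.8, 137.3]
orientation: [-1.21, 1.211, -1.211]
ft_force: [1.1, 0.1, -3.1]
width: 49.7
```

Request:
arm_command(
  targets=[
    [0,30,0,0],
    [0,20,0,0],
    [0,10,0,0],
    [0,4,0,0],
    [0,0,0,0],
    [0,0,0,0],
    [0,0,0,0],
    [0,0,0,0],
    [0,0,0,0],
    [0,0,0,0],
    [0,0,0,0],
    [0,0,0,0],
    [0,0,0,0],
    [0,0,0,0],
    [0,0,0,0],
  ],
)

```text
t: 40.4
ee_pos: [576.5, 366.2, 73.6]
orientation: [-1.209, 1.21, -1.21]
ft_force: [0.2, 0.4, -2.7]
width: 49.8
```

Request:
arm_command(
  targets=[
    [-0.2,2,0,0],
    [0,1.4,0,0],
    [0,0.6,0,0],
    [0,0.4,0,0],
    [0,0.3,0,0],
    [0,0.3,0,0],
    [0,0.2,0,0],
    [0,0.2,0,0],
    [0,0,0,0],
    [0,0,0,0],
    [0,0,0,0],
    [0,0,0,0],
  ],
)

```text
t: 41.4
ee_pos: [576.6, 366.4, 68.3]
orientation: [-1.209, 1.21, -1.21]
ft_force: [-0.1, 1.0, -2.5]
width: 49.9
```

Request:
arm_command(
  targets=[
    [0,0.4,0,0],
    [0,0.3,0,0],
    [0,0,0,0],
    [0,0,0,0],
    [0,0,0,0],
  ],
)

```text
t: 41.82
ee_pos: [576.6, 366.5, 67.9]
orientation: [-1.209, 1.21, -1.21]
ft_force: [-1.3, -1.5, 2.8]
width: 49.4
```

Request:
arm_command(
  targets=[
    [0,0,0,0],
    [0,0,0,0],
    [0,0,0,0],
    [0,0,0,0],
    [0,-20,0,0],
    [0,-38,0,0],
    [0,-38,0,0],
    [0,-38,0,0],
    [0,-38,0,0],
    [0,0,0,0],
    [0,0,0,0],
    [0,0,0,0],
    [0,0,0,0],
    [0,0,0,0],
  ],
  gripper=100,
)

```text
t: 42.98
ee_pos: [575.8, 365.9, 237.5]
orientation: [-1.212, 1.211, -1.21]
ft_force: [0.5, 0.2, -0.5]
width: 88.1
```

```bash
python3 - <<'E'
from h import *
s,T=pose();m=camera_model("wrist");im=get_image("wrist");cv2.imwrite("pics/w12.png",im)
print(dot((576,366),z=82,im=im,m=m))
E
```

```text
t 42.98 ee [575.8 365.9 237.5] x [-0.001 -1.     0.002] y [-0.003 -0.002 -1.   ] F [ 0.5  0.2 -0.5] w 88.1 q [0.55 0.51 1.49 0.   1.14 2.12]
[(576.7, 365.1, 33.7, 34.1)]
```

Request:
arm_command(
  targets=[
    [19.5,0,-6.6,0],
    [38,0,-9.5,0],
    [38,0,-9.5,0],
    [38,0,-9.5,0],
    [38,0,-9.5,0],
    [38,0,-9.5,0],
    [38,0,-9.5,0],
    [38,0,-9.5,0],
    [38,0,-9.5,0],
    [38,0,-9.5,0],
    [38,0,-9.5,0],
    [38,0,-9.5,0],
    [38,0,-9.5,0],
    [38,0,-9.5,0],
    [0,0,-3,0],
    [0,0,0,0],
    [0,0,0,0],
    [0,0,0,0],
    [0,0,0,0],
    [0,0,0,0],
  ],
)

```text
t: 44.7
ee_pos: [443.5, -145.8, 239.5]
orientation: [-1.21, 1.208, -1.208]
ft_force: [-0.7, 0.7, 1.4]
width: 87.9
```

```bash
python3 - <<'E'
from h import *
s,T=pose();m=camera_model("wrist");im=get_image("wrist");cv2.imwrite("pics/w13.png",im)
print(dot((444,-149),im=im,m=m));pose()
E
```

```text
t 44.7 ee [ 443.5 -145.8  239.5] x [ 0.002 -1.    -0.   ] y [-0.  0. -1.] F [-0.7  0.7  1.4] w 87.9 q [-0.34  0.19  1.97  0.    0.98  1.23]
[(445.1, -149.1, 21.6, 21.9)]
t 44.75 ee [ 443.5 -146.   239.5] x [ 0.001 -1.    -0.   ] y [-0.  0. -1.] F [0.4 0.4 0.1] w 88.0 q [-0.34  0.19  1.97  0.    0.98  1.23]
```

Request:
arm_command(
  targets=[
    [2,34,1.2,0],
    [0,34,0,0],
    [0,34,0,0],
    [0,34,0,0],
    [0,34,0,0],
    [0,20,0,0],
    [0,11.6,0,0],
    [0,0,0,0],
    [0,0,0,0],
    [0,0,0,0],
  ],
)

```text
t: 45.58
ee_pos: [445.1, -148.9, 38.7]
orientation: [-1.209, 1.208, -1.21]
ft_force: [-0.0, 0.4, 0.5]
width: 87.7
```

Request:
arm_command(
  targets=[
    [0,0,0,0],
    [0,0,0,0],
    [0,0,0,0],
    [0,0,0,0],
    [0,0,0,0],
    [0,0,0,0],
    [0,0,0,0],
    [0,0,0,0],
    [0,0,0,0],
    [0,0,0,0],
  ],
  gripper=0,
)

```text
t: 46.42
ee_pos: [444.4, -149.0, 38.0]
orientation: [-1.209, 1.21, -1.21]
ft_force: [-0.1, -1.1, 1.4]
width: 37.6
```

```bash
python3 - <<'E'
from h import *
s,T=pose();print(dot((445,-149)))
E
```

```text
t 46.42 ee [ 444.4 -149.    38. ] x [-0.001 -1.    -0.   ] y [-0.  0. -1.] F [-0.1 -1.1  1.4] w 37.6 q [-0.35  0.56  2.07  0.    0.52  1.22]
[(444.5, -150.2, 23.1, 23.2)]
```

Request:
arm_command(
  targets=[
    [0,-20,0,0],
    [0,-40,0,0],
    [0,-40,0,0],
    [0,-40,0,0],
    [0,0,0,0],
  ],
)

```text
t: 46.88
ee_pos: [448.1, -150.3, 184.3]
orientation: [-1.204, 1.2, -1.217]
ft_force: [0.9, -0.6, -1.4]
width: 37.7
```

Request:
arm_command(
  targets=[
    [-21.3,0,5.3,0],
    [-38,0,9.5,0],
    [-38,0,9.5,0],
    [-38,0,9.5,0],
    [-38,0,9.5,0],
    [-38,0,9.5,0],
    [-38,0,9.5,0],
    [-38,0,9.5,0],
    [-38,0,9.5,0],
    [-38,0,9.5,0],
    [-38,0,9.5,0],
    [-38,0,9.5,0],
    [-38,0,9.5,0],
    [-38,0,9.5,0],
    [0,0,3,0],
    [0,0,0,0],
    [0,0,0,0],
    [0,0,0,0],
    [0,0,0,0],
  ],
)

```text
t: 48.47
ee_pos: [576.1, 364.6, 177.6]
orientation: [-1.21, 1.211, -1.211]
ft_force: [0.1, -0.0, -0.6]
width: 37.8
```

Request:
arm_command(
  targets=[
    [0,25,0,0],
    [0,16,0,0],
    [0,8,0,0],
    [0,3,0,0],
    [0,0,0,0],
    [0,0,0,0],
    [0,0,0,0],
    [0,0,0,0],
    [0,0,0,0],
    [0,0,0,0],
    [0,0,0,0],
    [0,0,0,0],
    [0,0,0,0],
    [0,0,0,0],
    [0,0,0,0],
  ],
)

```text
t: 49.72
ee_pos: [576.5, 366.2, 125.9]
orientation: [-1.209, 1.21, -1.21]
ft_force: [-0.4, -0.9, -1.1]
width: 37.6
```

Request:
arm_command(
  targets=[
    [0,2,-0.2,0],
    [0,1.6,0,0],
    [0,0.6,0,0],
    [0,0.4,0,0],
    [0,0.3,0,0],
    [0,0.3,0,0],
    [0,0.2,0,0],
    [0,0.2,0,0],
    [0,0,0,0],
    [0,0,0,0],
    [0,0,0,0],
    [0,0,0,0],
  ],
)

```text
t: 50.72
ee_pos: [576.3, 366.2, 120.4]
orientation: [-1.209, 1.21, -1.21]
ft_force: [0.5, -0.8, -0.5]
width: 37.7
```

Request:
arm_command(
  targets=[
    [0,0.4,0,0],
    [0,0.3,0,0],
    [0,0,0,0],
    [0,0,0,0],
    [0,0,0,0],
  ],
)

```text
t: 51.13
ee_pos: [576.4, 366.2, 120.0]
orientation: [-1.209, 1.21, -1.21]
ft_force: [-1.4, -1.0, 3.8]
width: 37.9
```

Contact. Now I'll release, rise, check with the wrist camera, then back away to the middle for a final view.

Request:
arm_command(
  targets=[
    [0,0,0,0],
    [0,0,0,0],
    [0,0,0,0],
    [0,0,0,0],
    [0,-20,0,0],
    [0,-35,0,0],
    [0,-35,0,0],
    [0,-30,0,0],
    [0,0,0,0],
    [0,0,0,0],
    [0,0,0,0],
    [0,0,0,0],
  ],
  gripper=100,
)

```text
t: 52.13
ee_pos: [575.4, 365.7, 237.9]
orientation: [-1.212, 1.211, -1.21]
ft_force: [0.5, -0.3, -0.5]
width: 87.7
```

```bash
python3 - <<'E'
from h import *
s,T=pose();m=camera_model("wrist");im=get_image("wrist");cv2.imwrite("pics/w14.png",im)
print(dot((576,366),z=134,im=im,m=m))
E
```

```text
t 52.13 ee [575.4 365.7 237.9] x [-0.001 -1.     0.002] y [-0.002 -0.002 -1.   ] F [ 0.5 -0.3 -0.5] w 87.7 q [ 0.55  0.51  1.49 -0.    1.14  2.12]
[(576.9, 365.1, 22.1, 22.3)]
```

Request:
arm_command(
  targets=[
    [20,0,-10,0],
    [35,0,-18,0],
    [35,0,-18,0],
    [35,0,-18,0],
    [35,0,-18,0],
    [35,0,-18,0],
    [35,0,-10,0],
    [20,0,0,0],
    [0,0,0,0],
    [0,0,0,0],
    [0,0,0,0],
    [0,0,0,0],
    [0,0,0,0],
  ],
)

```text
t: 53.27
ee_pos: [466.3, 117.3, 239.4]
orientation: [-1.21, 1.209, -1.208]
ft_force: [-0.1, -0.7, -0.6]
width: 87.3
```

```bash
python3 - <<'E'
from h import *
pose();a=get_image("scene");b=get_image("top");cv2.imwrite("pics/end.png",np.hstack([cv2.resize(a,(400,300)),cv2.resize(b,(400,300))]))
E
```

```text
t 53.27 ee [466.3 117.3 239.4] x [ 0.001 -1.    -0.   ] y [-0.  0. -1.] F [-0.1 -0.7 -0.6] w 87.3 q [0.22 0.21 1.94 0.   0.99 1.79]
```

View pics/end.png

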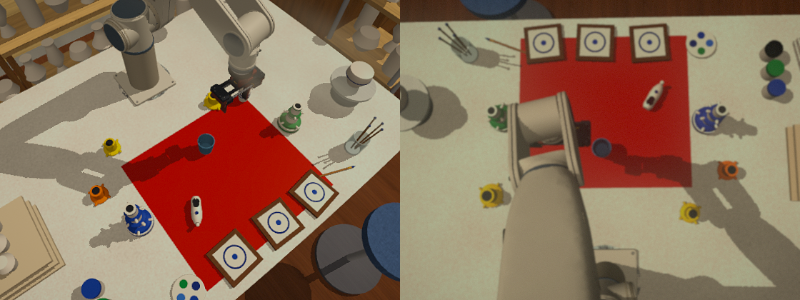

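View pics/w14.png

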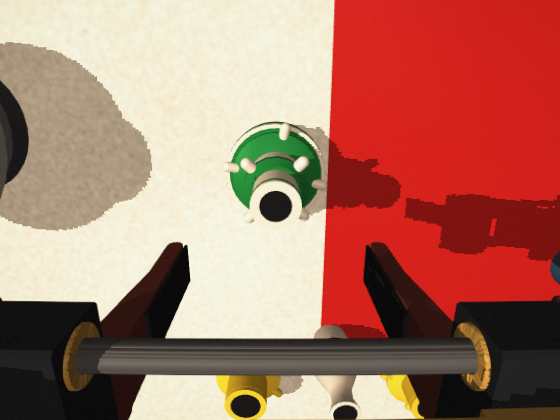

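Both towers stand concentric. In the wrist view the green tower's top dot is at (276,206) and the vase is upright at (340,375). The clog and cup are in place in the scene view, so I'm handing in.

```bash
python3 -c "
from workcell import *
print(close_job())"
```

```text
the job is handed in; nothing more can be done
None
```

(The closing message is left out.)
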